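# Roll a flatted drum to its flat and clamp it

### The arm

A 6-joint arm with a two-finger parallel gripper is mounted at the origin on a cart in front of the work surface, level with it; the furniture and walls round the work are solid. World frame = base frame: x ahead of the robot, y to its left, z up, the work surface at z = 0. Lengths are in m, angles in rad, forces in N, time in s.
With the tool pointing down it reaches from about 0.4 to 0.825 m from the base axis. Payload 7 kg.
Tool frame: the origin (TCP) lies midway between the tips of the shut fingers; the grasp point (between the pads) lies arm.grip_point_offset behind it (arm.grip_point_offset is the distance from the TCP to the grasp point, in m); z points along the fingers, y is the line along which they close (so a half turn about z gives the same grasp; the last joint's range is limited). The gripper opens to 85 mm and grips with 20 to 120 N. Pads are 22 mm wide; open, the fingers measure 114 mm over their backs; the gripper's body (76 mm by 85 mm) begins 54 mm behind the grasp point. The pads swing forward as they close: fully open they stand 13 mm farther back than shut.
Start: joints at [1.394, 0.359, 0.012, 0, -1.224, -0.288], TCP at [0.303, 0.603, 0.231] pointing down, gripper open.
Joint ranges: [-3.07, 3.07], [-1.43, 2.12], [-1.02, 1.25], [-3.03, 1.67], [-3.05, -0], [-3.03, 3.03]. Speed limits (rad/s): [2.39, 2.39, 3.01, 3.14, 3.14, 3.14].

### API

Orientations are given as a rotation vector (axis times angle).
In Python, from rig import arm, eyes, finish_job gives the robot as it stands.
- The arm moves only by the tool play_rows, never from a script. Its argument "steps" is a list of rows, each a list of 7 numbers: the shift along the world's x, y, z in cm, then the turn, a rotation vector about the world's x, y, z in degrees, then the closure, from -1 (fully open) to 1 (shut), so that 0 is half open. In form: [[tx, ty, tz, ax, ay, az, jaw], ...]. A call has 1 to 5 rows; each row is the pose to reach, as a shift and turn from the pose commanded when the call began; what a row does not reach only later rows make up. A row lasts 1/12 s, in which the tool goes at most 41.7 mm and 7.16 degrees, less where a joint would pass 70% of its speed; a pose out of reach is approached as far as the arm can. A call with a gripper value outside its range is refused whole. The fingers move at their own pace and stop on an object; "grip_force" is the grip in N (left out, the last holds). Time passes only in rows, so rows that repeat a pose let the fingers close. It gives the time, the measured TCP pose, the force, the opening and the grip force at its end, in the units of the state.
- arm.read_state(): the state, without advancing time (a new reading comes with each control period).
- eyes.read_camera(name): name is "scene" or "top" or "wrist"; returns a dict with "image" (480x640x3 uint8, red, green, blue), "depth" (480x640 float32, m along the optical axis (not along the pixel's ray), 0 where there is no reading), "camera_matrix" (3x3 intrinsics, pixels), "eye" and "attitude" of the camera in the world. Camera axes: x right, y up, looking along -z (the intrinsics and any distortion apply to the point x, -y, -z); pixel columns grow to the right and rows downward; lengths in m; the calibration is good to about 2 mm. A picture is of the moment at which its call begins.
- finish_job(): hands the job in; it is judged then, once.
The state is a dict: "t": time; "q": joint angles; "dq": joint speeds; "effort": joint torques, N m; "ee_pos": TCP position; "tcp_rot": TCP orientation; "wrist_force": force on the tool from outside, world axes, zero at the start; "moment": the same for the moment, N m; "grip_width": opening from 0.0 (shut) to 1.0 (fully open); "grip_force": force on a finger pad.
Only numpy, scipy, OpenCV 4.12 (cv2) and the standard library are available. Lean on these libraries where they do the work, as an engineer would, in place of code of your own. Each camera call takes 0.05 s, during which the arm holds its last target. There are 200 camera calls.

### The job

A metal drum with one flat along its side lies in a pair of V-blocks under a light bar, with the flat turned out of the way. Roll the drum in its V-grooves, feeling for the flat, until the flat faces up, then press the raised clamp bar down until it lies fully home on the flat. Leave the other things on the bench where they stand.

Things in the scene. Friction and masses are not known exactly. Their poses are not given: they have to be found in the camera images.
- drum_mid (a point): Middle of the axis of the drum, a metal cylinder 150 long, radius 32, with one flat along its whole length, 22 from the axis (46 wide; its edges 46.6 degrees either side of its middle). Axis level, 70 above the bench. This point's axes belong to the cradle and do not turn with the drum: x level, square to the drum, roughly to the robot's right; y along the drum, roughly away from the robot; z up.
- drum_top (a point): Point on the cradle 32 above drum_mid (same axes): where the round drum is highest. The flat is not up there at the start: it is turned 100 to 180 degrees from straight up, in an unknown direction. The drum rolls about its axis without end, either way, when its surface is rubbed (about 2 N of drag), stays where it is left, and cannot be lifted out.
- cradle: The cradle, fixed to the bench; origin on the bench under drum_mid, same axes. Base plate x -65 to 85, y -140 to 140, 12 thick. Two V-blocks at y -91 and 91, 20 wide, with keeper straps over the drum's end journals (radius 18), reach 93 above the bench. Between them the drum's upper half is bare, but for the clamp bar.
- light_bar (a point): Middle of the underside of the white light bar that hangs over the drum, 237 above the bench (135 above the drum's top); the bar is 50 deep (x -15 to 35 from drum_mid), 290 long (y) and 30 tall, on two posts at x 45, y -130 and 130. It is fixed and bars the way from straight above: reach the drum obliquely, under it, from its open -x side (the robot's left).
- clamp_pivot (a point): The level pivot (along y) of the clamp bar, on the drum's right, at x 58, y 58, z 28.5 from drum_mid; same axes as drum_mid. The bar is steel, 24 wide, 12 thick, and swings down toward -x (the left) across the part of the drum farther from the robot.
- clamp_tab (a point): Middle of the top face of the black tab (32 x 34, 14 thick) at the clamp bar's free end. Its axes turn with the bar: -x along the bar to its free end, z square to its top face. In these axes it lies x -118, z 7 from clamp_pivot.
- clamp (a joint): Angle of the clamp bar (rad): 0 = fully home, level over the upturned flat; grows as the free end rises. Starts raised, 0.5 to 0.75, and stays where it is left; 1.5 N down on the tab moves it. With a round part of the drum up it stops at about 0.17; with the flat up to within some 25 degrees, pressing with 5 to 15 N turns the drum the last bit and it goes home.
- tube_rack: Eight-hole plastic tube rack, 68 x 118 x 62, standing right of the cradle; origin at the centre of its underside. A bystander.
- timer: Small flat bench timer, 62 x 66 x 18, left of the cradle; origin at the centre of its underside. A bystander.
- cryo_box: Square lidded freezer box, 134 x 134 x 50, far to the left; origin at the centre of its underside. A bystander.
- beaker: Small beaker, 41 in diameter, 34 tall, left of the cradle; origin at the centre of its underside. A bystander.
- amber_vial: Dark brown capped vial, 30 in diameter, 62 tall, right of the cradle; origin at the centre of its underside. A bystander.

How it is judged:
By the outcome, as a careful person would: the job done as asked, in the order asked, and still so for the second after the job is handed in, with the robot touching nothing.
It also fails if it takes over 72 s, if anything falls off the work surface, if the arm or the gripper's body presses on something with over 40 N, if the wrist force passes 120 N, or if a joint passes its speed limit or range.

## Working session

There is one attempt and no reset: what is moved stays moved. The work goes in short steps, Python scripts to look and compute and a tool call to move; the robot and the scene stay as the last step left them, time stands still between calls to the robot, and variables do not carry over. Pictures are saved under pics/ and viewed, at most 10 in all, crops included, and the job is handed in when it is done.

Besides the shell and the picture viewer there is one more tool, called after "Emit:" as name(argument=value, ...) on one line, values as JSON. play_rows: Moves the arm, as the interface text tells. Its arguments: {"type":"object","properties":{"steps":{"type":"array"},"grip_force":{"type":"number"}},"required":["steps"]}

```bash
mkdir -p pics
cat > h.py <<'E'
import numpy as np, cv2
from rig import arm, eyes
def shot(n,f=None):
    c=eyes.read_camera(n)
    if f: cv2.imwrite('pics/'+f,c['image'][:,:,::-1])
    return c
def R(c):
    a=np.array(c['attitude'],float)
    if a.shape==(3,3): return a
    if a.size==3: return cv2.Rodrigues(a)[0]
    from scipy.spatial.transform import Rotation as Q
    return Q.from_quat(a).as_matrix()
def ray(c,u,v):
    d=np.linalg.inv(c['camera_matrix'])@np.array([u,v,1.]); return R(c)@(d*[1,-1,-1])
def pt(c,u,v,z=None):
    d=ray(c,u,v); e=np.array(c['eye'])
    if z is not None: return e+d*(z-e[2])/d[2]
    return e+d*c['depth'][int(v),int(u)]
def cloud(c):
    v,u=np.mgrid[:480,:640]; p=np.stack([u,v,np.ones_like(u)],-1).reshape(-1,3)@np.linalg.inv(c['camera_matrix']).T
    p=p*[1,-1,-1]*c['depth'].reshape(-1,1)
    return (p@R(c).T+np.array(c['eye'])).reshape(480,640,3)
E
python3 - <<'E'
from h import *
for n in('scene','top'):
    c=shot(n,n+'1.png'); print(n,c['eye'],c['attitude'],c['camera_matrix'].tolist())
    np.savez('/tmp/'+n,**c)
print(arm.read_state())
E
```

```text
scene [-0.03993125 -0.05214782  1.20458428] [ 0.45813106 -0.36165824 -1.33699092] [[522.4973957133171, 0.0, 315.40492929599924], [0.0, 522.4973957133171, 246.49924665351563], [0.0, 0.0, 1.0]]
top [0.43759859 0.10765254 1.45548205] [ 0.05937339 -0.10543808 -1.58084977] [[613.7130086974818, 0.0, 312.1904539684175], [0.0, 613.7130086974818, 245.49071002109213], [0.0, 0.0, 1.0]]
{'t': 0.1, 'q': array([ 1.39408231e+00,  3.59355598e-01,  1.11361521e-02, -2.84367223e-04,
       -1.22412812e+00, -2.88159459e-01]), 'dq': array([ 0.00119399,  0.00047795,  0.00176551,  0.00057215, -0.00073324,
        0.00028914]), 'effort': array([-2.03766271e-03, -5.84766877e+01,  2.94107598e+01,  6.95458129e+00,
       -3.17475933e-03,  9.68353589e-06]), 'ee_pos': array([0.30240943, 0.60297117, 0.23042942]), 'tcp_rot': array([ 3.05555219e+00, -7.23451751e-01, -2.83490599e-04]), 'wrist_force': array([-0.70306789,  0.57133327,  0.1063083 ]), 'moment': array([-0.02764729,  0.00334312,  0.05308819]), 'grip_force': 0.0, 'grip_width': 0.9975848169299942}
```

```bash
ls; python3 -c "
import rig;print([a for a in dir(rig.arm) if a[0]!='_'],[a for a in dir(rig.eyes) if a[0]!='_'], rig.arm.grip_point_offset)"
```

```text
h.py
pics
['Unreachable', 'grip_point_offset', 'read_state'] ['read_camera'] 0.0187
```

View pics/scene1.png

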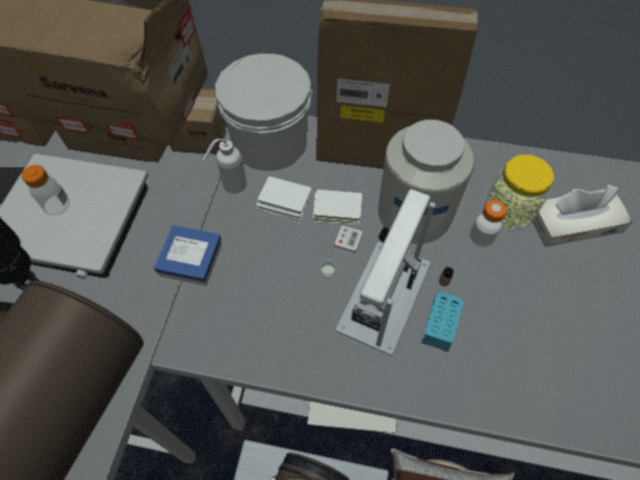

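View pics/top1.png

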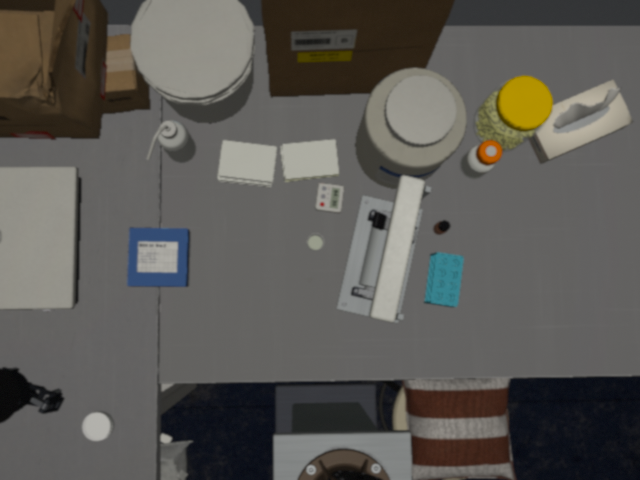

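The scene and top views show the cradle at top px (338–422, 178–321). The light bar runs from (411,178) to (384,320), with the timer at (330,197), the beaker at (315,242) and the cryo box to the left.

Run:
```python
from h import *
c=dict(np.load('/tmp/top.npz'))
P=cloud(c)
for uv in [(362,197),(338,308),(397,321)]: print(uv,pt(c,*uv,0.012).round(4))
a,b,d=[pt(c,*uv,0.012)[:2] for uv in [(362,197),(338,308),(397,321)]]
print(np.linalg.norm(a-b),np.linalg.norm(d-b))
# light bar from depth, z .25-.29
def rect(m):
    k=cv2.findContours(m.astype(np.uint8),0,1)[0]; k=max(k,key=cv2.contourArea); return k
for n,zt in(('top',.267),('scene',.267)):
    c=dict(np.load('/tmp/%s.npz'%n)); P=cloud(c)
    m=(P[...,2]>.25)&(P[...,2]<.285)&(P[...,0]>.3)&(P[...,0]<.75)&(P[...,1]<.15)&(P[...,1]>-.25)
    m=cv2.morphologyEx(m.astype(np.uint8),2,np.ones((3,3)))
    k=rect(m)[:,0]; q=np.array([pt(c,u,v,zt)[:2] for u,v in k],np.float32)
    print(n,cv2.minAreaRect(q), np.median(P[m>0],0))
    # drum: points z .08-.11 in cradle area
    m=(P[...,2]>.07)&(P[...,2]<.11)&(P[...,0]>.35)&(P[...,0]<.7)&(P[...,1]<.06)&(P[...,1]>-.2)
    print(m.sum(),P[m].mean(0))
    for nm,lo,hi in(('timer',(.4,0.0),(.65,.15)),):
        mm=(P[...,2]>.012)&(P[...,2]<.06)&(P[...,0]>lo[0])&(P[...,0]<hi[0])&(P[...,1]>.07)&(P[...,1]<hi[1]); print(P[mm].min(0),P[mm].max(0))
t=dict(np.load('/tmp/top.npz'))['image'][160:340,300:500,::-1]
s=dict(np.load('/tmp/scene.npz'))['image'][180:360,300:500,::-1]
cv2.imwrite('pics/crop.png',cv2.resize(np.hstack([t,s]),(800,360),interpolation=2))
```

```text
(362, 197) [ 0.7045 -0.0564  0.012 ]
(338, 308) [0.4412 0.0058 0.012 ]
(397, 321) [ 0.4091 -0.1323  0.012 ]
0.2705351302225854 0.14172156237919187
top ((0.5569463968276978, -0.09428444504737854), (0.06580018252134323, 0.2889735996723175), 79.36189270019531) [ 0.56142548 -0.09625845  0.26575028]
1211 [ 0.55001464 -0.07079921  0.09335551]
[0.5838509  0.07001538 0.0126874 ] [0.60925944 0.07707592 0.03879786]
scene ((0.5496436357498169, -0.09691286087036133), (0.05066271498799324, 0.29415133595466614), 76.12538146972656) [ 0.54574056 -0.09725083  0.26640776]
748 [ 0.5200022  -0.09994119  0.08846772]
[0.58176533 0.07032278 0.01220966] [0.60682758 0.07522227 0.03914807]
```

View pics/crop.png

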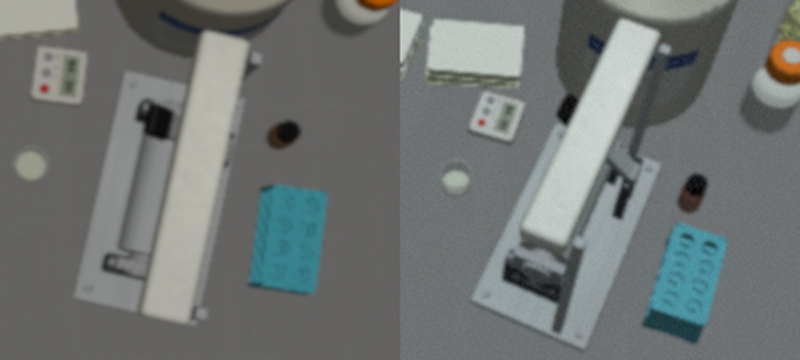

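Emit:
play_rows(steps=[[1.5, -3.5, 0, 0, 0, 3, 1], [3, -7, 0, 0, 0, 6, 1], [4.5, -10.5, 0, 0, 0, 10, 1], [6, -14, 0, 0, 0, 13.3, 1], [7.5, -17.5, 0, 0, 0, 13.3, 1]])

```text
t: 0.52
ee_pos: [0.3777, 0.4265, 0.2309]
tcp_rot: [3.12, -0.358, -0.0]
wrist_force: [1.4, -0.3, 0.8]
grip_width: 0.296
grip_force: 0.0
```

Emit:
play_rows(steps=[[1.5, -3.5, 0, -3, 0.7, 0, 1], [3, -7, 0, -6, 1.4, 0, 1], [4.5, -10.5, 0, -9, 2.1, 0, 1], [6, -14, 0, -12, 2.8, 0, 1], [7.5, -17.5, 0, -16, 3.8, 0, 1]])

```text
t: 0.93
ee_pos: [0.4529, 0.2514, 0.232]
tcp_rot: [2.836, -0.332, -0.049]
wrist_force: [0.3, 0.4, 0.5]
grip_width: -0.0
grip_force: 0.0
```

Emit:
play_rows(steps=[[1.2, -3, 0, -3, 0.7, 0, 1], [2.4, -6, 0, -6, 1.4, 0, 1], [3.6, -9, 0, -9, 2.1, 0, 1], [5, -12, 0, -12, 2.8, 0, 1], [6, -14, 0, -16, 3.8, 0, 1]])

```text
t: 1.35
ee_pos: [0.513, 0.1109, 0.2318]
tcp_rot: [2.551, -0.3, -0.089]
wrist_force: [-0.8, -0.2, -0.5]
grip_width: -0.004
grip_force: 0.0
```

Run:
```python
from h import *
s=arm.read_state(); T=cv2.Rodrigues(s['tcp_rot'])[0]
print(s['t'],s['ee_pos'],T.round(3).tolist(),s['q'].round(2),s['wrist_force'])
c=shot('wrist','w1.png'); np.savez('/tmp/w1',**c)
print('eye in tool',T.T@(np.array(c['eye'])-s['ee_pos']),'look',(T.T@R(c)@[0,0,-1]).round(3),'up',(T.T@R(c)@[0,1,0]).round(3))
```

```text
1.35 [0.5130151  0.11087454 0.2318161 ] [[0.973, -0.194, -0.127], [-0.232, -0.816, -0.53], [-0.0, 0.545, -0.839]] [ 0.8   0.34 -0.27  0.29 -1.47  0.44] [-0.78364446 -0.20745693 -0.49098156]
eye in tool [ 0.06489453 -0.00053014 -0.14296326] look [-0.262 -0.     0.965] up [0.965 0.    0.262]
```

View pics/w1.png

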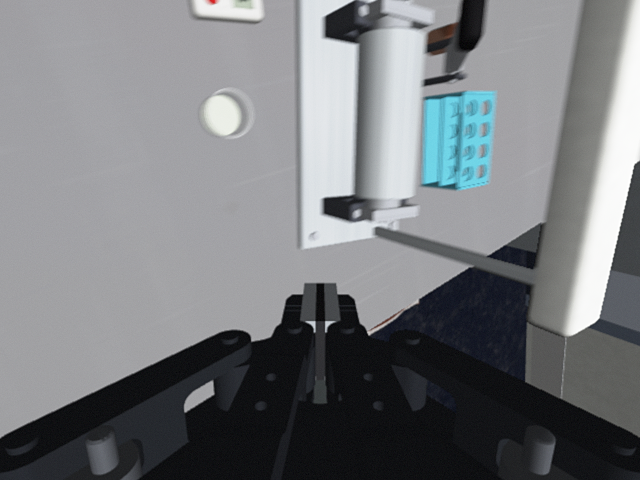

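The wrist view shows the drum at px x 357–422, y 30–198. The V-blocks are at y≈20 and y≈208, and the clamp bar is at about (465,30).

```bash
cat >> h.py <<'E'
from scipy.optimize import least_squares
YAW=np.radians(-13.3); M=np.array([.556,-.088,.07])
def frame(): 
    cy=np.array([np.cos(YAW),np.sin(YAW),0]); cx=np.array([np.sin(YAW),-np.cos(YAW),0]); return np.stack([cx,cy,[0,0,1]])
def cradle(P): return (P-M)@frame().T
E
python3 - <<'E'
from h import *
c=dict(np.load('/tmp/w1.npz')); C=cradle(cloud(c)); W=cloud(c)
m=np.zeros((480,640),bool); m[45:185,355:425]=True
Q=W[m&(C[...,2]>-.005)&(c['depth']>0)]; Cq=C[m&(C[...,2]>-.005)&(c['depth']>0)]
print(len(Q),Cq.min(0),Cq.max(0))
# fit axis: x0,z0,yaw with R=32 robust
def f(p):
    q=Q-M; a=np.radians(-13.3)+p[2]
    x=q[:,0]*np.sin(a)-q[:,1]*np.cos(a)-p[0]; z=q[:,2]-p[1]
    return np.hypot(x,z)-.032
r=least_squares(f,[0,0,0],loss='soft_l1',f_scale=.001); print(r.x,np.degrees(r.x[2]),np.std(r.fun),np.abs(r.fun).max())
x=Cq[:,0]-r.x[0]; z=Cq[:,2]-r.x[1]; ph=np.degrees(np.arctan2(x,z)); rr=np.hypot(x,z)
for b in range(-90,60,10):
    k=(ph>=b)&(ph<b+10)
    if k.sum()>5: print(b,k.sum(),np.median(rr[k]).round(4))
# plate corners and y extents
for uv in[(302,248)]: print(cradle(pt(c,*uv,0.012)), cradle(pt(c,*uv)))
# drum ends along column 390
for v in range(0,235,6): print(v,C[v,390].round(4),end=' ')
E
```

```text
8527 [-0.03656795 -0.06123081 -0.00497044] [0.05604874 0.07570584 0.03348141]
[-0.0027861  -0.00028292 -0.01112035] -0.6371492585625179 0.0015762656217529485 0.02650505658500521
-90 580 0.032
-80 678 0.0319
-70 774 0.032
-60 828 0.0319
-50 860 0.0319
-40 853 0.032
-30 818 0.032
-20 754 0.032
-10 643 0.032
0 542 0.032
10 404 0.032
20 258 0.032
30 104 0.032
40 14 0.0321
[-0.06606406 -0.13646654 -0.058     ] [-0.06652663 -0.1361972  -0.0571979 ]
0 [-0.0229  0.0957  0.0231] 6 [-0.0215  0.0918  0.022 ] 12 [-0.0216  0.0872  0.0224] 18 [-0.0132  0.0862  0.0137] 24 [-0.0132  0.0814  0.014 ] 30 [-0.0224  0.0728  0.0243] 36 [-0.0213  0.0685  0.0234] 42 [-0.0227  0.0632  0.0252] 48 [-0.0229  0.0584  0.0258] 54 [-0.0225  0.0537  0.0257] 60 [-0.0217  0.0491  0.0252] 66 [-0.0201  0.0447  0.0239] 72 [-0.0204  0.0397  0.0245] 78 [-0.021   0.0345  0.0255] 84 [-0.0214  0.0295  0.0263] 90 [-0.0207  0.0246  0.0259] 96 [-0.0195  0.0197  0.0249] 102 [-0.0209  0.0144  0.0268] 108 [-0.0208  0.0093  0.0271] 114 [-0.0196  0.0042  0.0262] 120 [-0.0191 -0.001   0.0261] 126 [-0.0205 -0.0063  0.0279] 132 [-0.0192 -0.0115  0.0269] 138 [-0.0199 -0.0169  0.028 ] 144 [-0.0184 -0.0222  0.0267] 150 [-0.0187 -0.0277  0.0275] 156 [-0.0195 -0.0331  0.0287] 162 [-0.0179 -0.0387  0.0275] 168 [-0.0188 -0.0441  0.0287] 174 [-0.0178 -0.0498  0.0281] 180 [-0.018  -0.0554  0.0287] 186 [-0.0177 -0.0611  0.0288] 192 [-0.0173 -0.0669  0.0288] 198 [-0.0172 -0.0727  0.0292] 204 [-0.0052 -0.0812  0.0171] 210 [-0.0089 -0.0864  0.0214] 216 [-0.0092 -0.0924  0.0222] 222 [-0.0032 -0.1003  0.0164] 228 [ 0.0668 -0.1294 -0.0548] 234 [ 0.0344 -0.1261 -0.0211]
```

```bash
sed -i 's/^YAW=.*/YAW=np.radians(-13.94); M=np.array([.5586,-.0858,.0697])/' h.py
cat >> h.py <<'E'
def go(x,y,z):  # cradle mm -> shift in cm from present measured TCP
    t=M+np.array([x,y,z])/1000@frame(); return ((t-arm.read_state()['ee_pos'])*100).round(2)
def tilt():
    T=cv2.Rodrigues(arm.read_state()['tcp_rot'])[0]; return (frame()@T).round(3)
def flat(show=True):
    c=eyes.read_camera('wrist'); C=cradle(cloud(c)); q=C[(c['depth']>0)&(abs(C[...,1]+.02)<.05)]
    ph=np.degrees(np.arctan2(q[:,0],q[:,2])); r=np.hypot(q[:,0],q[:,2])*1000
    k=(r<36)&(r>20)&(abs(ph)<110); ph,r=ph[k],r[k]
    for b in range(-110,110,10):
        j=(ph>=b)&(ph<b+10)
        if j.sum()>8: print(b+5,j.sum(),np.median(r[j]).round(1),end=' | ')
    print()
E
python3 - <<'E'
from h import *
s=arm.read_state()
print(cradle(s['ee_pos'])*1000, tilt())
print('appr',go(-15,-20,60),go(0,-20,50))
f=frame()
for ph in range(5,-80,-10):
    a=np.radians(ph); r=32+6*abs(np.sin(a+np.radians(40))); x,z=r*np.sin(a),r*np.cos(a)
    print(ph,np.round([x,z],1),(np.array([x,0,z])/10@f).round(2))
print(f[1])
E
```

```text
[-178.32261647  -90.8517409   160.18060467] [[-0.008  0.833  0.553]
 [ 1.     0.009  0.002]
 [-0.003  0.553 -0.833]]
appr [  2.94 -17.56 -10.02] [  2.58 -19.01 -11.02]
5 [ 3.2 36.1] [-0.08 -0.31  3.61]
-5 [-3.1 35.3] [0.07 0.3  3.53]
-15 [-8.9 33.4] [0.22 0.87 3.34]
-25 [-14.2  30.4] [0.34 1.38 3.04]
-35 [-18.7  26.6] [0.45 1.81 2.66]
-45 [-23.  23.] [0.55 2.23 2.3 ]
-55 [-27.5  19.2] [0.66 2.67 1.92]
-65 [-31.3  14.6] [0.75 3.04 1.46]
-75 [-34.2   9.2] [0.82 3.32 0.92]
[ 0.97054853 -0.24090567  0.        ]
```

Emit:
play_rows(steps=[[0.6, -3.8, -2, -3, 0.7, 0, 1], [1.2, -7.5, -4, -6.8, 1.7, 0, 1], [1.8, -11.3, -6, -6.8, 1.7, 0, 1], [2.4, -15, -8.5, -6.8, 1.7, 0, 1], [2.6, -19.0, -11, -6.8, 1.7, 0, 1]])

```text
t: 1.82
ee_pos: [0.5381, -0.0667, 0.1267]
tcp_rot: [2.432, -0.282, -0.106]
wrist_force: [1.0, 0.8, 0.2]
grip_width: 0.0
grip_force: 0.0
```

Emit:
play_rows(steps=[[0, 0, -0.4, 0, 0, 0, 1], [0, 0, -0.9, 0, 0, 0, 1], [0, 0, -1.1, 0, 0, 0, 1], [0, 0, -1.1, 0, 0, 0, 1]])

```text
t: 2.15
ee_pos: [0.5382, -0.0649, 0.1172]
tcp_rot: [2.432, -0.283, -0.105]
wrist_force: [-0.2, 1.3, 0.0]
grip_width: 0.001
grip_force: 0.0
```

Run:
```python
from h import *
s=arm.read_state(); print(cradle(s['ee_pos'])*1000,tilt()[:,2],s['wrist_force']); flat()
```

```text
[-15.41046917 -24.79363246  47.46230969] [ 0.641  0.006 -0.767] [-0.15028326  1.26132724  0.0436621 ]
-105 315 31.8 | -95 646 31.9 | -85 981 31.9 | -75 1328 31.9 | -65 1665 32.0 | -55 1859 32.0 | -45 1857 32.0 | -35 1606 32.0 | -25 1462 32.1 | -15 1266 32.1 | -5 1123 32.1 | 5 907 32.2 | 15 732 32.1 | 25 500 32.1 | 35 260 32.1 | 45 37 32.1 |
```

Emit:
play_rows(steps=[[0, -0.9, -0.2, 0, 0, 0, 1], [0, -1.9, -0.5, 0, 0, 0, 1], [0, -1.9, -0.8, 0, 0, 0, 1], [0, -1.9, -0.8, 0, 0, 0, 1]])

```text
t: 2.53
ee_pos: [0.5374, -0.0852, 0.109]
tcp_rot: [2.431, -0.284, -0.106]
wrist_force: [0.8, -0.1, 0.1]
grip_width: -0.003
grip_force: 0.0
```

Emit:
play_rows(steps=[[0, 0, -0.1, 0, 0, 0, 1], [0, 0, -0.2, 0, 0, 0, 1], [0, 0, -0.2, 0, 0, 0, 1]])

```text
t: 2.78
ee_pos: [0.538, -0.0844, 0.1072]
tcp_rot: [2.432, -0.283, -0.105]
wrist_force: [0.1, -0.8, -0.7]
grip_width: 0.002
grip_force: 0.0
```

Emit:
play_rows(steps=[[0, 0, -0.1, 0, 0, 0, 1], [0, 0, -0.2, 0, 0, 0, 1], [0, 0, -0.2, 0, 0, 0, 1]])

```text
t: 3.03
ee_pos: [0.5381, -0.0845, 0.1058]
tcp_rot: [2.431, -0.283, -0.105]
wrist_force: [-1.7, 2.0, 5.0]
grip_width: 0.003
grip_force: 2.4
```

Run:
```python
from h import *
s=arm.read_state(); print(cradle(s['ee_pos'])*1000,tilt()[:,2],s['wrist_force'])
```

```text
[  3.67380501 -20.21728638  36.12825183] [ 0.642  0.006 -0.767] [-1.6954362   1.95845885  4.95522651]
```

Emit:
play_rows(steps=[[0, 0, -0.07, 0, 0, 0, 1], [0.15, 0.6, -0.15, 0, 0, 0, 1], [0.29, 1.15, -0.34, 0, 0, 0, 1], [0.41, 1.65, -0.63, 0, 0, 0, 1], [0.52, 2.08, -1.01, 0, 0, 0, 1]])

```text
t: 3.45
ee_pos: [0.5435, -0.0632, 0.0955]
tcp_rot: [2.432, -0.283, -0.104]
wrist_force: [-3.2, 5.7, 8.3]
grip_width: 0.0
grip_force: 4.8
```

Emit:
play_rows(steps=[[0.1, 0.42, -0.36, 0, 0, 0, 1], [0.2, 0.85, -0.74, 0, 0, 0, 1], [0.3, 1.23, -1.2, 0, 0, 0, 1]])

```text
t: 3.7
ee_pos: [0.5465, -0.0508, 0.0829]
tcp_rot: [2.432, -0.283, -0.104]
wrist_force: [0.6, -0.1, 0.4]
grip_width: -0.002
grip_force: 0.3
```

Run:
```python
from h import *
s=arm.read_state(); print(cradle(s['ee_pos'])*1000,tilt()[:,2],frame()@s['wrist_force']); flat()
```

```text
[-31.08521377 -20.1578071   13.2325497 ] [ 0.641  0.006 -0.767] [-0.05081405  0.63464273  0.41896078]
-105 472 31.9 | -95 722 31.8 | -85 885 31.9 | -75 1129 31.9 | -65 1308 32.0 | -55 1403 32.0 | -45 1555 32.1 | -35 1848 32.1 | -25 1913 32.1 | -15 1658 32.1 | -5 1332 32.1 | 5 961 32.1 | 15 647 32.2 | 25 298 32.2 | 35 32 32.1 |
```

Emit:
play_rows(steps=[[0.3, 1.2, 0.7, 0, 0, 0, 1], [-0.27, -1.07, 3.4, 0, 0, 0, 1], [-0.98, -3.94, 3.2, 0, 0, 0, 1], [-0.98, -3.94, 3.0, 0, 0, 0, 1], [-0.98, -3.94, 2.4, 0, 0, 0, 1]])

```text
t: 4.17
ee_pos: [0.5356, -0.0919, 0.1073]
tcp_rot: [2.432, -0.286, -0.106]
wrist_force: [0.5, -0.5, -0.1]
grip_width: 0.001
grip_force: 0.0
```

Emit:
play_rows(steps=[[0, 0, -0.2, 0, 0, 0, 1], [0, 0, -0.3, 0, 0, 0, 1], [0.15, 0.6, -0.23, 0, 0, 0, 1], [0.29, 1.18, -0.31, 0, 0, 0, 1], [0.43, 1.73, -0.5, 0, 0, 0, 1]])

```text
t: 4.58
ee_pos: [0.5404, -0.0733, 0.1028]
tcp_rot: [2.429, -0.283, -0.106]
wrist_force: [-4.1, 3.4, 9.0]
grip_width: 0.001
grip_force: 4.3
```

Emit:
play_rows(steps=[[0.12, 0.49, -0.29, 0, 0, 0, 1], [0.22, 0.9, -0.65, 0, 0, 0, 1], [0.32, 1.28, -1.03, 0, 0, 0, 1], [0.41, 1.65, -1.42, 0, 0, 0, 1], [0.48, 1.93, -1.88, 0, 0, 0, 1]])

```text
t: 5.0
ee_pos: [0.5463, -0.0519, 0.0834]
tcp_rot: [2.433, -0.282, -0.103]
wrist_force: [-7.2, 16.7, 11.3]
grip_width: -0.001
grip_force: 8.7
```

Run:
```python
from h import *
s=arm.read_state(); print(cradle(s['ee_pos'])*1000,tilt()[:,2],frame()@s['wrist_force']); flat()
```

```text
[-29.97928421 -20.12454366  13.73931446] [ 0.641  0.007 -0.768] [-14.45498292 -10.95850232  11.28391522]
-105 480 31.8 | -95 702 31.9 | -85 923 31.9 | -75 1069 31.9 | -65 1371 32.0 | -55 1360 32.0 | -45 1521 32.0 | -35 1794 32.1 | -25 1883 32.1 | -15 1675 32.1 | -5 123 31.6 | 5 41 25.6 | 15 27 24.0 | 25 26 22.6 | 35 24 22.2 | 45 23 22.4 | 55 25 23.4 | 65 26 25.4 | 75 33 28.4 | 85 9 31.3 |
```

Emit:
play_rows(steps=[[0.3, 1.2, 0.7, 0, 0, 0, 1], [0, -0.3, 2.6, 0, 0, 0, 1], [-0.44, -1.78, 3.0, 0, 0, 0, 1], [-0.44, -1.78, 2.4, 0, 0, 0, 1], [-0.44, -1.78, 1.8, 0, 0, 0, 1]])

```text
t: 5.47
ee_pos: [0.5409, -0.0724, 0.1013]
tcp_rot: [2.431, -0.284, -0.105]
wrist_force: [-8.7, 23.3, 46.4]
grip_width: 0.001
grip_force: 26.7
```

Emit:
play_rows(steps=[[0.08, 0.33, -0.21, 0, 0, 0, 1], [0.19, 0.75, -0.57, 0, 0, 0, 1], [0.28, 1.13, -0.95, 0, 0, 0, 1], [0.37, 1.49, -1.34, 0, 0, 0, 1], [0.4, 1.63, -1.56, 0, 0, 0, 1]])

```text
t: 5.88
ee_pos: [0.5456, -0.054, 0.0849]
tcp_rot: [2.432, -0.282, -0.104]
wrist_force: [-2.9, 10.0, 7.6]
grip_width: -0.001
grip_force: 5.7
```

Emit:
play_rows(steps=[[0.3, 1.2, 0.7, 0, 0, 0, 1], [0.6, 2.4, 2.0, 0, 0, 0, 1], [0.9, 3.6, 4.0, 0, 0, 0, 1], [0.9, 3.6, 4.0, 0, 0, 0, 1]])

```text
t: 6.22
ee_pos: [0.5564, -0.0171, 0.1271]
tcp_rot: [2.433, -0.282, -0.1]
wrist_force: [1.1, 0.4, 1.0]
grip_width: -0.002
grip_force: 0.0
```

Run:
```python
from h import *
s=arm.read_state(); print(cradle(s['ee_pos'])*1000,tilt()[:,2],frame()@s['wrist_force']); flat()
c=shot('wrist','w2.png'); np.savez('/tmp/w2',**c); C=cradle(cloud(c))*1000
q=C[(c['depth']>0)&(C[...,1]>35)&(C[...,1]<80)&(C[...,2]>40)&(C[...,2]<160)&(abs(C[...,0])<110)]
for a in range(38,80,4):
    k=q[(q[:,1]>=a)&(q[:,1]<a+4)]
    if len(k)>5: print(a,len(k),k[k[:,0].argmin()].round(),k[k[:,0].argmax()].round())
```

```text
[-66.17773243 -18.69778718  57.35945247] [ 0.64   0.009 -0.768] [-0.66242407  1.01332218  1.02067499]
-105 392 31.8 | -95 563 31.9 | -85 669 31.9 | -75 798 32.0 | -65 946 32.0 | -55 1099 29.9 | -45 932 26.2 | -35 754 23.8 | -25 690 22.7 | -15 737 22.2 | -5 793 22.4 | 5 859 23.3 | 15 997 25.1 | 25 1194 28.2 | 35 521 31.2 | 
38 599 [-44.  42. 115.] [62. 39. 40.]
42 1096 [-45.  45. 115.] [37. 44. 41.]
46 1263 [-45.  48. 117.] [36. 50. 40.]
50 1295 [-45.  54. 115.] [37. 52. 40.]
54 1334 [-45.  58. 115.] [36. 54. 40.]
58 1369 [-45.  61. 114.] [37. 62. 40.]
62 1403 [-45.  62. 115.] [36. 63. 40.]
66 1097 [-45.  66. 116.] [37. 66. 40.]
70 388 [-44.  71. 116.] [-23.  71.  96.]
```

View pics/w2.png

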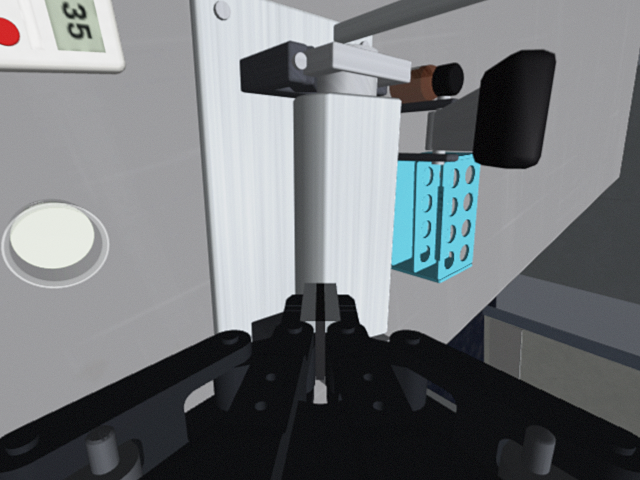

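The flat now faces up, centred about 12° to the left by depth. The clamp tab is the black box at px (515,108), raised about 0.64 rad.

Emit:
play_rows(steps=[[2.5, -0.6, 2.4, 0, 0, 0, 1], [5, -1.2, 4.9, 0, 0, 0, 1], [7.5, -1.85, 7.3, 0, 0, 0, 1], [7.5, -1.85, 7.3, 0, 0, 0, 1], [7.5, -1.85, 7.3, 0, 0, 0, 1]])

```text
t: 6.73
ee_pos: [0.6295, -0.0391, 0.1978]
tcp_rot: [2.432, -0.286, -0.106]
wrist_force: [-0.8, -0.4, -1.1]
grip_width: 0.002
grip_force: 0.0
```

Emit:
play_rows(steps=[[-0.36, -1.45, 0, 0, 0, 0, 1], [-0.72, -2.9, 0, 0, 0, 0, 1], [-0.72, -2.9, 0, 0, 0, 0, 1], [-0.72, -2.9, -1, 0, 0, 0, 1], [-0.72, -2.9, -1, 0, 0, 0, 1]])

```text
t: 7.15
ee_pos: [0.6229, -0.0643, 0.1914]
tcp_rot: [2.434, -0.281, -0.098]
wrist_force: [-9.7, 27.3, 22.6]
grip_width: 0.0
grip_force: 16.2
```

Run:
```python
from h import *
s=arm.read_state(); print(cradle(s['ee_pos'])*1000,tilt()[:,2],frame()@s['wrist_force'])
c=shot('wrist','w3.png')
for a in np.arange(.64,-.05,-.08):
    x=58-118*np.cos(a)+7*np.sin(a); z=28.5+118*np.sin(a)+7*np.cos(a); print(round(a,2),x.round(1),z.round(1),go(x,58,z))
```

```text
[-36.38710295  57.2620064  121.69501149] [ 0.639  0.011 -0.769] [-24.11882394 -15.94699829  22.62024665]
0.64 -32.5 104.6 [-0.02 -0.4  -1.71]
0.56 -38.3 97.1 [ 0.12  0.16 -2.46]
0.48 -43.4 89.2 [ 0.25  0.66 -3.25]
0.4 -48.0 80.9 [ 0.36  1.1  -4.08]
0.32 -51.8 72.3 [ 0.45  1.47 -4.94]
0.24 -55.0 63.3 [ 0.53  1.78 -5.83]
0.16 -57.4 54.2 [ 0.58  2.01 -6.75]
0.08 -59.1 44.9 [ 0.62  2.18 -7.68]
0.0 -60.0 35.5 [ 0.65  2.27 -8.62]
```

View pics/w3.png

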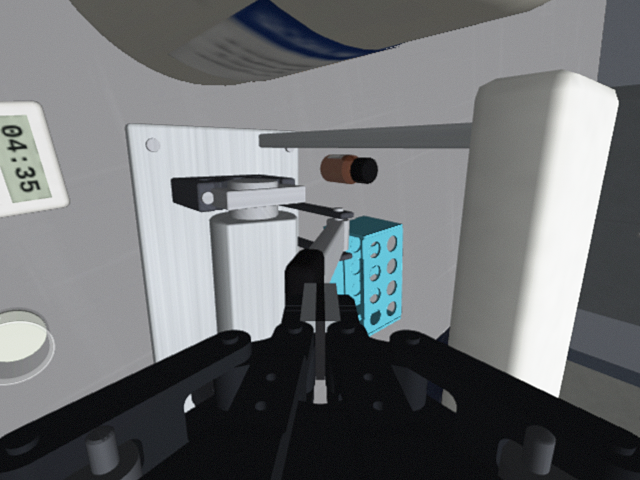

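The fingertip met the end face of the tab (px 305,270). The bar is higher than I took it, about 0.75 rad, so I back off, rise and come down from above.

Emit:
play_rows(steps=[[0.4, 1.6, 0, 0, 0, 0, 1], [0.5, 1.9, 2.0, 0, 0, 0, 1], [0.2, 0.6, 2.6, 0, 0, 0, 1], [-0.17, -0.68, 2.6, 0, 0, 0, 1], [-0.17, -0.68, 2.6, 0, 0, 0, 1]])

```text
t: 7.62
ee_pos: [0.6177, -0.077, 0.214]
tcp_rot: [2.431, -0.286, -0.109]
wrist_force: [-0.7, -0.7, -0.5]
grip_width: 0.001
grip_force: 0.0
```

Emit:
play_rows(steps=[[0, 0, -0.8, 0, 0, 0, 1], [0, 0, -1.6, 0, 0, 0, 1], [0, 0, -2.0, 0, 0, 0, 1], [0, 0, -2.0, 0, 0, 0, 1]])

```text
t: 7.95
ee_pos: [0.6191, -0.0746, 0.1927]
tcp_rot: [2.43, -0.283, -0.109]
wrist_force: [-0.6, 0.1, -1.0]
grip_width: 0.001
grip_force: 0.0
```

Run:
```python
from h import *
s=arm.read_state(); print(cradle(s['ee_pos'])*1000,tilt()[:,2],frame()@s['wrist_force'])
for a in np.arange(.8,-.05,-.08):
    x=58-118*np.cos(a)+7*np.sin(a); z=28.5+118*np.sin(a)+7*np.cos(a); print(round(a,2),x.round(1),z.round(1),go(x,58,z))
```

```text
[-25.4595875   56.04489865 123.01979931] [ 0.643  0.003 -0.766] [ 0.05923089 -0.59924631 -0.95928255]
0.8 -19.2 118.0 [ 0.04 -0.66 -0.5 ]
0.72 -26.1 111.6 [ 0.21  0.01 -1.14]
0.64 -32.5 104.6 [ 0.36  0.63 -1.84]
0.56 -38.3 97.1 [ 0.5   1.2  -2.59]
0.48 -43.4 89.2 [ 0.62  1.7  -3.38]
0.4 -48.0 80.9 [ 0.73  2.14 -4.21]
0.32 -51.8 72.3 [ 0.82  2.51 -5.08]
0.24 -55.0 63.3 [ 0.9   2.82 -5.97]
0.16 -57.4 54.2 [ 0.96  3.05 -6.88]
0.08 -59.1 44.9 [ 1.    3.21 -7.81]
0.0 -60.0 35.5 [ 1.02  3.31 -8.75]
```

Emit:
play_rows(steps=[[0.1, 0, -0.6, 0, 0, 0, 1], [0.21, 0, -1.1, 0, 0, 0, 1], [0.28, 0.3, -1.5, 0, 0, 0, 1], [0.36, 0.63, -1.84, 0, 0, 0, 1], [0.5, 1.2, -2.6, 0, 0, 0, 1]])

```text
t: 8.37
ee_pos: [0.6253, -0.0619, 0.1689]
tcp_rot: [2.432, -0.284, -0.105]
wrist_force: [0.1, -0.9, 0.5]
grip_width: 0.006
grip_force: 0.4
```

Emit:
play_rows(steps=[[0.12, 0.5, -0.8, 0, 0, 0, 1], [0.23, 0.94, -1.6, 0, 0, 0, 1], [0.32, 1.3, -2.5, 0, 0, 0, 1], [0.4, 1.6, -3.2, 0, 0, 0, 1]])

```text
t: 8.7
ee_pos: [0.6289, -0.0455, 0.1354]
tcp_rot: [2.431, -0.283, -0.106]
wrist_force: [-0.6, -0.5, 0.9]
grip_width: 0.002
grip_force: 0.3
```

Run:
```python
from h import *
s=arm.read_state(); print(cradle(s['ee_pos'])*1000,tilt()[:,2],frame()@s['wrist_force'])
print(go(-57.4,58,54.2),go(-60,58,36))
```

```text
[-56.05820333  58.56755911  65.71726605] [ 0.642  0.005 -0.767] [ 0.61117501 -0.44864113  0.9337563 ]
[-0.02  0.14 -1.15] [ 0.04  0.4  -2.97]
```

Emit:
play_rows(steps=[[0, 0.1, -0.6, 0, 0, 0, 1], [0, 0.2, -1.2, 0, 0, 0, 1], [0, 0.25, -1.5, 0, 0, 0, 1], [0, 0.3, -1.8, 0, 0, 0, 1], [0, 0.3, -1.8, 0, 0, 0, 1]])

```text
t: 9.12
ee_pos: [0.6293, -0.0432, 0.1194]
tcp_rot: [2.431, -0.283, -0.105]
wrist_force: [-0.0, 0.8, 6.1]
grip_width: 0.001
grip_force: 2.4
```

Emit:
play_rows(steps=[[0, 0.02, -0.15, 0, 0, 0, 1], [0, 0.05, -0.3, 0, 0, 0, 1], [0, 0.05, -0.45, 0, 0, 0, 1], [0, 0.05, -0.45, 0, 0, 0, 1]])

```text
t: 9.45
ee_pos: [0.6294, -0.043, 0.1169]
tcp_rot: [2.429, -0.284, -0.103]
wrist_force: [-3.5, 2.3, 15.4]
grip_width: -0.001
grip_force: 6.9
```

Run:
```python
from h import *
s=arm.read_state(); print(cradle(s['ee_pos'])*1000,frame()@s['wrist_force'])
```

```text
[-58.60683868  58.44718709  47.24638269] [-1.3717916  -3.9972639  15.43568748]
```

Emit:
play_rows(steps=[[0, 0, -0.1, 0, 0, 0, 1], [0, 0, -0.1, 0, 0, 0, 1], [0, 0, -0.2, 0, 0, 0, 1], [0, 0, -0.2, 0, 0, 0, 1]])

```text
t: 9.78
ee_pos: [0.6296, -0.0429, 0.1159]
tcp_rot: [2.429, -0.284, -0.102]
wrist_force: [-4.9, 2.8, 18.6]
grip_width: -0.003
grip_force: 9.3
```

Emit:
play_rows(steps=[[0, 0, -0.1, 0, 0, 0, 1], [0, 0, -0.1, 0, 0, 0, 1], [0, 0, -0.2, 0, 0, 0, 1], [0, 0, -0.2, 0, 0, 0, 1]])

```text
t: 10.12
ee_pos: [0.6297, -0.0429, 0.1148]
tcp_rot: [2.428, -0.284, -0.102]
wrist_force: [-6.2, 5.8, 24.0]
grip_width: -0.003
grip_force: 11.7
```

Run:
```python
from h import *
s=arm.read_state(); print(cradle(s['ee_pos'])*1000,frame()@s['wrist_force']); flat()
```

```text
[-58.74086624  58.64793272  45.14457984] [-4.18238178 -7.3758616  24.03325553]
-75 137 32.0 | -65 139 32.0 | -25 30 22.7 | -15 86 22.2 | -5 129 22.3 | 5 167 23.0 | 15 208 24.6 | 25 264 27.3 | 35 174 30.5 |
```

Run:
```python
from h import *
s=arm.read_state(); print('mom',frame()@s['moment'],s['q'].round(2))
c=shot('wrist','w4.png'); np.savez('/tmp/w4',**c); C=cradle(cloud(c))*1000
q=C[(c['depth']>0)&(C[...,1]>30)&(C[...,1]<85)&(C[...,2]>5)&(C[...,2]<80)&(C[...,0]>-85)&(C[...,0]<70)]
for x in range(-85,70,10):
    k=q[(q[:,0]>=x)&(q[:,0]<x+10)&(abs(q[:,1]-58)<9)]
    if len(k)>5: print(x+5,len(k),np.percentile(k[:,2],[5,25,50,75,95]).round(1))
```

```text
mom [-2.00414845 -2.51836524 -1.66209907] [ 0.51  0.58 -0.33  0.53 -1.23  0.51]
-80 1230 [32.3 37.2 54.1 73.5 74.8]
-70 495 [39.1 41.4 46.  70.  74.1]
-60 282 [40.9 58.2 61.9 65.1 69.3]
-50 115 [39.6 40.2 40.6 41.  41.7]
-40 348 [38.5 39.  39.3 39.6 40. ]
-30 584 [ 8.1 37.6 38.6 39.  39.5]
-20 504 [18.2 37.7 38.2 38.6 39. ]
-10 429 [20.2 37.4 37.8 38.1 38.5]
0 357 [22.2 37.  37.4 37.7 38.1]
10 311 [36.1 36.6 36.9 37.1 37.5]
20 271 [35.8 36.2 36.4 36.7 37. ]
30 252 [35.3 35.7 35.9 36.2 36.5]
40 223 [34.9 35.2 35.5 35.7 36. ]
50 288 [34.6 34.9 35.3 36.1 36.9]
60 139 [36.2 36.7 37.1 37.4 38. ]
```

View pics/w4.png

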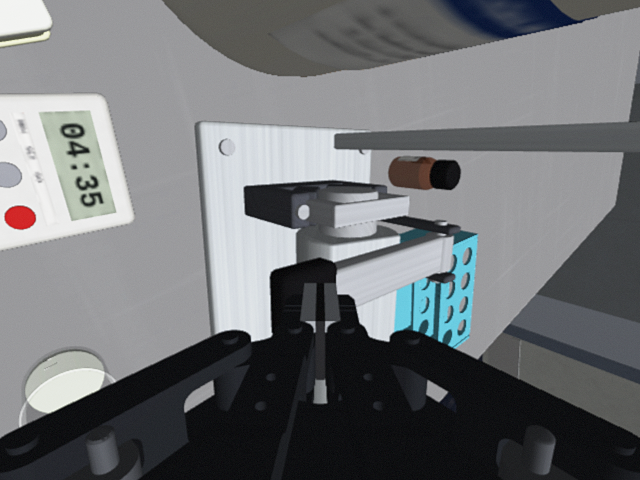

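Emit:
play_rows(steps=[[0, 0, 0, 0, 0, 0, 1], [0, 0, 0, 0, 0, 0, 1], [0, 0, 0, 0, 0, 0, 1], [0, 0, 0, 0, 0, 0, 1], [0, 0, 0, 0, 0, 0, 1]])

```text
t: 10.63
ee_pos: [0.6297, -0.0429, 0.1149]
tcp_rot: [2.429, -0.284, -0.102]
wrist_force: [-6.7, 4.6, 23.4]
grip_width: -0.002
grip_force: 11.7
```

Emit:
play_rows(steps=[[0, 0, 0.1, 0, 0, 0, 1], [0, 0, 0.3, 0, 0, 0, 1], [0, 0, 0.5, 0, 0, 0, 1], [0, 0, 0.7, 0, 0, 0, 1], [0, 0, 0.7, 0, 0, 0, 1]])

```text
t: 11.05
ee_pos: [0.6293, -0.0431, 0.1192]
tcp_rot: [2.431, -0.285, -0.104]
wrist_force: [-0.5, -0.1, 7.2]
grip_width: -0.0
grip_force: 4.0
```

```bash
cat >> h.py <<'E'
def bar():
    c=eyes.read_camera('wrist'); C=cradle(cloud(c))*1000
    q=C[(c['depth']>0)&(abs(C[...,1]-58)<8)&(C[...,2]>26)&(C[...,2]<80)&(C[...,0]>-30)&(C[...,0]<45)]
    p=np.polyfit(q[:,0],q[:,2],1); k=abs(np.polyval(p,q[:,0])-q[:,2])<2; p=np.polyfit(q[k,0],q[k,2],1); print('bar angle',-np.arctan(p[0]),'z at pivot x',np.polyval(p,58))
E
python3 - <<'E'
from h import *
s=arm.read_state(); print(cradle(s['ee_pos'])*1000,frame()@s['wrist_force']); flat();bar()
E
```

```text
[-58.48679372  58.27891367  49.47306353] [ 0.20497572 -0.45549516  7.18452348]
-75 30 31.8 | -65 197 32.0 | -55 49 31.9 | -15 48 22.1 | -5 105 22.4 | 5 168 23.2 | 15 222 24.9 | 25 289 27.9 | 35 175 30.9 | 
bar angle 0.08026750009144418 z at pivot x 34.58390790550943
```

Emit:
play_rows(steps=[[0, 0, 1.5, 0, 0, 0, 1], [-2.5, 0.6, 2.5, 0, 0, 0, 1], [-5, 1.2, 2.5, 0, 0, 0, 1], [-7.6, 1.9, 2, 0, 0, 0, 1], [-7.6, 1.9, 1, 0, 0, 0, 1]])

```text
t: 11.57
ee_pos: [0.5505, -0.023, 0.1291]
tcp_rot: [2.434, -0.284, -0.104]
wrist_force: [0.3, -1.1, -1.0]
grip_width: -0.002
grip_force: 0.0
```

Emit:
play_rows(steps=[[-0.6, -2.5, 0.3, 0, 0, 0, 1], [-1.2, -5, 0, 0, 0, 0, 1], [-1.9, -7.6, -0.5, 0, 0, 0, 1], [-1.9, -7.6, -0.5, 0, 0, 0, 1], [-1.9, -7.6, -0.5, 0, 0, 0, 1]])

```text
t: 11.98
ee_pos: [0.5334, -0.1009, 0.1228]
tcp_rot: [2.432, -0.286, -0.106]
wrist_force: [0.2, -0.6, 0.0]
grip_width: 0.0
grip_force: 0.0
```

Run:
```python
from h import *
s=arm.read_state(); print(cradle(s['ee_pos'])*1000,frame()@s['wrist_force']); flat();bar(); print(go(20,-20,36),go(20,-20,26))
```

```text
[ 20.71157632 -20.82529432  53.09872442] [0.50636237 0.32053051 0.00097408]
-105 34 31.8 | -95 352 31.9 | -85 801 31.9 | -75 1231 31.9 | -65 1613 31.9 | -55 2819 30.6 | -45 2350 26.8 | -35 1681 24.3 | -25 1453 22.9 | -15 1320 22.2 | -5 1326 22.3 | 5 1419 23.1 | 15 1640 24.8 | 25 1895 27.6 | 35 1336 31.0 | 45 262 32.1 | 55 38 32.1 | 
bar angle 0.08565081095711811 z at pivot x 34.67843185655254
[-0.03 -0.1  -1.71] [-0.03 -0.1  -2.71]
```

Emit:
play_rows(steps=[[0, -0.1, -0.8, 0, 0, 0, 1], [0, -0.1, -1.5, 0, 0, 0, 1], [0, -0.1, -2.0, 0, 0, 0, 1], [0, -0.1, -2.3, 0, 0, 0, 1], [0, -0.1, -2.3, 0, 0, 0, 1]])

```text
t: 12.5
ee_pos: [0.5337, -0.101, 0.0989]
tcp_rot: [2.429, -0.282, -0.107]
wrist_force: [-1.0, -1.2, 2.1]
grip_width: -0.004
grip_force: 0.5
```

Emit:
play_rows(steps=[[0, 0, -0.1, 0, 0, 0, 1], [0, 0, -0.2, 0, 0, 0, 1], [0, 0, -0.3, 0, 0, 0, 1], [0, 0, -0.4, 0, 0, 0, 1], [0, 0, -0.4, 0, 0, 0, 1]])

```text
t: 12.92
ee_pos: [0.5333, -0.1022, 0.097]
tcp_rot: [2.427, -0.284, -0.107]
wrist_force: [-1.5, -6.0, 12.4]
grip_width: -0.001
grip_force: 5.6
```

Run:
```python
from h import *
s=arm.read_state(); print(cradle(s['ee_pos'])*1000,frame()@s['wrist_force']); flat();bar()
```

```text
[ 22.03072897 -20.56147021  27.28719696] [6.23109643e+00 5.50660525e-03 1.23795889e+01]
-105 76 31.8 | -95 477 31.8 | -85 1006 31.9 | -75 1529 31.9 | -65 1947 32.0 | -55 2286 32.0 | -45 2679 29.3 | -35 1940 25.8 | -25 1650 23.7 | -15 1489 22.6 | -5 1413 22.2 | 5 1379 22.6 | 15 1303 23.7 | 25 1263 25.8 | 35 1380 28.9 | 45 382 31.9 | 
bar angle 0.08599249663848559 z at pivot x 34.68883428668671
```

Emit:
play_rows(steps=[[0, 0, -0.1, 0, 0, 0, 1], [0, 0, -0.15, 0, 0, 0, 1], [0, 0, -0.2, 0, 0, 0, 1], [0, 0, -0.2, 0, 0, 0, 1]])

```text
t: 13.35
ee_pos: [0.533, -0.1032, 0.0959]
tcp_rot: [2.425, -0.284, -0.108]
wrist_force: [-1.2, -9.8, 16.3]
grip_width: -0.003
grip_force: 8.0
```

Run:
```python
from h import *
s=arm.read_state(); print(cradle(s['ee_pos'])*1000,frame()@s['wrist_force']); flat();bar()
```

```text
[ 23.02458956 -20.64276938  26.20450324] [ 9.85180132  1.19239722 16.32705674]
-105 72 31.8 | -95 478 31.8 | -85 1001 31.9 | -75 1535 31.9 | -65 1954 32.0 | -55 2246 32.0 | -45 2696 30.5 | -35 2060 26.6 | -25 1690 24.2 | -15 1495 22.8 | -5 1374 22.3 | 5 1366 22.5 | 15 1275 23.3 | 25 1238 25.1 | 35 1306 27.9 | 45 714 31.1 | 
bar angle 0.08598604942091984 z at pivot x 34.693701720665985
```

Emit:
play_rows(steps=[[0, 0, 1, 0, 0, 0, 1], [0, 0, 3.2, 0, 0, 0, 1], [0.6, 2.5, 3.7, 0, 0, 0, 1], [1.2, 5, 3.7, 0, 0, 0, 1], [1.9, 7.8, 3.7, 0, 0, 0, 1]])

```text
t: 13.87
ee_pos: [0.5529, -0.022, 0.1303]
tcp_rot: [2.433, -0.286, -0.106]
wrist_force: [0.2, -0.1, 0.4]
grip_width: -0.002
grip_force: 0.0
```

Emit:
play_rows(steps=[[0, 0.1, 0, 0, 0, 0, 1], [2.5, -0.6, 0.4, 0, 0, 0, 1], [5, -1.2, 0.4, 0, 0, 0, 1], [7.6, -1.9, 0.4, 0, 0, 0, 1], [7.6, -1.9, 0.4, 0, 0, 0, 1]])

```text
t: 14.28
ee_pos: [0.6326, -0.0418, 0.1337]
tcp_rot: [2.433, -0.284, -0.103]
wrist_force: [-0.3, 1.4, 0.2]
grip_width: 0.004
grip_force: 0.0
```

Run:
```python
from h import *
s=arm.read_state(); print(cradle(s['ee_pos'])*1000,frame()@s['wrist_force']); flat();bar(); print(go(-60,58,50))
```

```text
[-60.56380252  61.21632385  63.96056365] [-1.25232313 -0.60966203  0.24505783]
-55 138 32.1 | -45 137 31.2 | 15 70 23.5 | 25 151 24.9 | 35 230 28.0 | 45 146 30.8 | 
bar angle 0.08619802389822467 z at pivot x 34.585110600324754
[ 0.    0.02 -1.37]
```

Emit:
play_rows(steps=[[-0.15, 0, -0.6, 0, 0, 0, 1], [-0.3, 0.07, -1.2, 0, 0, 0, 1], [-0.3, 0.07, -1.6, 0, 0, 0, 1], [-0.3, 0.07, -2.0, 0, 0, 0, 1], [-0.3, 0.07, -2.3, 0, 0, 0, 1]])

```text
t: 14.8
ee_pos: [0.6257, -0.0406, 0.1108]
tcp_rot: [2.431, -0.283, -0.106]
wrist_force: [-0.0, 0.4, 1.3]
grip_width: -0.001
grip_force: 0.3
```

Emit:
play_rows(steps=[[0, 0, -0.1, 0, 0, 0, 1], [0, 0, -0.25, 0, 0, 0, 1], [0, 0, -0.25, 0, 0, 0, 1], [0, 0, -0.25, 0, 0, 0, 1]])

```text
t: 15.13
ee_pos: [0.626, -0.0408, 0.1094]
tcp_rot: [2.431, -0.284, -0.105]
wrist_force: [-2.7, 3.0, 4.0]
grip_width: 0.004
grip_force: 2.3
```

Run:
```python
from h import *
s=arm.read_state(); print(cradle(s['ee_pos'])*1000,frame()@s['wrist_force']); flat();bar()
```

```text
[-59.95861692  54.56924963  39.65313022] [-2.2201696  -3.32637023  3.95618853]
-85 137 31.9 | -75 137 32.1 | -35 89 26.4 | -25 124 24.0 | -15 146 22.9 | -5 156 22.2 | 5 155 22.3 | 15 186 23.1 | 25 198 24.8 | 35 210 27.6 | 45 129 30.7 | 
bar angle 1.6612052979603726e-05 z at pivot x 34.56561022325959
```

Emit:
play_rows(steps=[[0, 0, -0.1, 0, 0, 0, 1], [0, 0, -0.2, 0, 0, 0, 1], [0, 0, -0.2, 0, 0, 0, 1], [0, 0, -0.2, 0, 0, 0, 1]])

```text
t: 15.57
ee_pos: [0.6262, -0.0407, 0.1087]
tcp_rot: [2.43, -0.284, -0.104]
wrist_force: [-4.4, 5.2, 13.6]
grip_width: -0.0
grip_force: 6.6
```

Emit:
play_rows(steps=[[0, 0, 0.5, 0, 0, 0, 1], [0.1, 0.4, 2, 0, 0, 0, 1], [0.4, 2, 4, 0, 0, 0, 1], [0.8, 4, 6, 0, 0, 0, 1], [0.8, 4, 6, 0, 0, 0, 1]])

```text
t: 15.98
ee_pos: [0.6372, 0.0024, 0.1703]
tcp_rot: [2.435, -0.283, -0.096]
wrist_force: [0.4, 0.0, 0.6]
grip_width: 0.003
grip_force: 0.0
```

Run:
```python
from h import *
s=arm.read_state(); print(s['t'],cradle(s['ee_pos'])*1000,frame()@s['wrist_force']); flat();bar()
shot('wrist','w5.png')
```

```text
15.9833 [-104.51151834   55.06745832  100.62894863] [-0.09347695  0.35912337  0.56406314]
-105 26 31.9 | -95 37 32.2 | -85 59 32.1 | -75 80 32.1 | -65 105 32.0 | -55 92 32.1 | -45 143 30.2 | -35 138 26.6 | -25 109 24.1 | -15 118 22.8 | -5 141 22.2 | 5 184 22.1 | 15 222 23.0 | 25 256 24.7 | 35 357 27.5 | 45 243 30.6 | 
bar angle 0.001195496988195597 z at pivot x 34.49355014567759
```

View pics/w5.png

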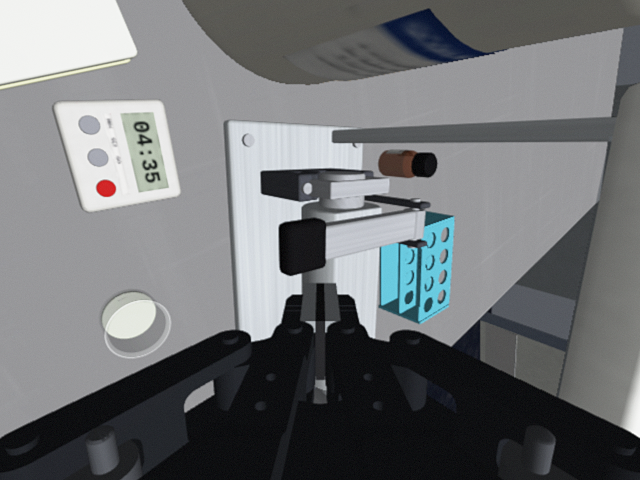

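The clamp bar lies level across the flat (tab at px (302,245)). The timer, beaker, vial and rack stand where they were, and the arm is clear.

```bash
python3 -c "
from rig import finish_job; print(finish_job())"
```

```text
the job is handed in; nothing more can be done
None
```

The job is handed in: the flat faces up to within about 1°, the clamp bar is fully home (about 0.001 rad by wrist-camera depth) with the arm clear after 16 s, and I touched no bystanders; one fingertip touch-down on the drum peaked near 53 N at the wrist.

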